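# Gather steel coupons in a tray corner over the light plate

### The job

Switch the light plate on with its power key and then press the plus key to brighten it, one key at a time and without pressing the minus key. Then take hold of the acrylic sorting tray by a wall and tilt it, over the plate, until all five steel discs have slid together into one corner: the corner at the key side of the tray that is on the same side as the open beaker. Finish while still holding the tray tilted and steady, with the discs resting in that corner for inspection; spill nothing and leave the beaker, bottle and forceps where they stand.

Things in the scene. Friction and masses are not known exactly. Their poses are not given: they have to be found in the camera images.
- plate: Transmitted-light plate, fixed to the bench: white frame 260 (x) by 340 (y) mm with a black-bordered glass top, on four feet; its flat top is 38 mm above the bench. Origin: centre of its underside at bench height. Its x axis points away from the key strip (the strip is on its -x edge, the robot's side), its y axis to the left as seen from the robot, z up.
- plate_glass (a point): Centre of the lit glass, on the top of the plate (27 mm from the plate's centre along its +x).
- key_power_top (a point): Centre of the top of the power key, a round grey key 22 mm across with a broken-ring-and-bar mark, alone at the left (+y) end of the key strip. It stands 10 mm above the plate.
- key_power (a joint): Travel of the power key in m: 0 up, 0.006 fully down; spring return, about 1.2 N to start, 4 N at the bottom. Counts as pressed beyond 0.0045.
- key_plus_top (a point): Centre of the top of the plus key, like the power key but marked with a cross, at the right (-y) end of the key strip.
- key_plus (a joint): Travel of the plus key in m, as for the power key.
- key_minus_top (a point): Centre of the top of the minus key, like the others but marked with a single bar, 65 mm to the left (+y) of the plus key.
- key_minus (a joint): Travel of the minus key in m, as for the power key.
- tray_mid (a point): Acrylic sorting tray, frosted blue-grey walls, clear floor, loose on the plate, about 0.33 kg: outside 150 x 150 mm, 45 mm high, walls 8 mm, floor 5 mm thick, open on top. This point: its centre, 22.5 mm above its underside. Axes: z up out of it, x from the key-side wall to the far wall, y left. Wall centre lines lie 71 mm from the centre. The discs start 30 mm or more from the far (+x) wall.
- corner_left (a point): Inside corner of the tray on its floor, at the key side and left: 67 mm along the tray's -x and 67 mm along its +y from its centre.
- corner_right (a point): Inside corner of the tray on its floor, at the key side and right: 67 mm along the tray's -x and 67 mm along its -y from its centre.
- disc0_mid (a point): Steel disc, 20 mm across, 6 mm thick, 15 g, with a small central bore, lying loose in the tray; its centre. Slides on the tray's floor when the tray is tilted more than about 10 to 15 degrees; tilted 30 degrees towards a corner, the discs run along the walls into it.
- disc1_mid (a point): Steel disc, 20 mm across, 6 mm thick, 15 g, with a small central bore, lying loose in the tray; its centre. Slides on the tray's floor when the tray is tilted more than about 10 to 15 degrees; tilted 30 degrees towards a corner, the discs run along the walls into it.
- disc2_mid (a point): Steel disc, 20 mm across, 6 mm thick, 15 g, with a small central bore, lying loose in the tray; its centre. Slides on the tray's floor when the tray is tilted more than about 10 to 15 degrees; tilted 30 degrees towards a corner, the discs run along the walls into it.
- disc3_mid (a point): Steel disc, 20 mm across, 6 mm thick, 15 g, with a small central bore, lying loose in the tray; its centre. Slides on the tray's floor when the tray is tilted more than about 10 to 15 degrees; tilted 30 degrees towards a corner, the discs run along the walls into it.
- disc4_mid (a point): Steel disc, 20 mm across, 6 mm thick, 15 g, with a small central bore, lying loose in the tray; its centre. Slides on the tray's floor when the tray is tilted more than about 10 to 15 degrees; tilted 30 degrees towards a corner, the discs run along the walls into it.
- beaker_rim (a point): Open glass beaker, 70 mm across at the rim, 90 mm high, standing on the bench to the left or right of the plate; centre of its mouth. It marks the side to which the discs go; leave it where it stands.
- bottle: Closed amber bottle with a white cap, 68 mm across, 135 mm high, standing on the bench on the other side of the plate; origin at its underside. Leave it where it is.
- forceps: Steel forceps, 130 mm long, lying on the bench at the right front corner of the plate; origin at its underside. Leave it where it is.
Things that resemble listed ones, but are neither listed nor needed, are in the scene too. Leave any brown or yellow look-alike of the part that bears tray_mid alone. There is more than one size of the bottle; the one meant has the size given above.

How it is judged:
By the outcome, as a careful person would: the job done as asked, in the order asked, and still so for the second after the job is handed in, while the arm keeps its last pose, push and grip.
It also fails if it takes over 54 s, if anything falls off the work surface, if the arm or the gripper's body presses on something with over 40 N, if the wrist force passes 120 N, or if a joint passes its speed limit or range.

### The arm

A 6-joint arm with a two-finger parallel gripper is mounted at the origin on the work surface. World frame = base frame: x ahead of the robot, y to its left, z up, the work surface at z = 0. Lengths are in mm, angles in rad, forces in N, time in s.
With the tool pointing down it reaches from about 275 to 750 mm from the base axis. Payload 10.2 kg.
Tool frame: the origin (TCP) lies between the finger pads; the fingertips stand 11 mm ahead of it and the grasp point (between the pads) lies 8 mm behind it; z points along the fingers, y is the line along which they close (so a half turn about z gives the same grasp; the last joint's range is limited). The gripper opens to 85 mm and grips with 20 to 120 N. Pads are 22 mm wide; open, the fingers measure 114 mm over their backs; the gripper's body (76 mm by 85 mm) begins 54 mm behind the grasp point. The pads swing forward as they close: fully open they stand 13 mm farther back than shut.
Start: joints at [-1.537, 0.313, 1.498, -0, 1.331, -0.223], TCP at [133.33, -507.794, 242.294] pointing down, gripper open.
Joint ranges: [-2.94, 2.94], [-0.97, 2.17], [0.19, 2.56], [-1.23, 4.37], [0.02, 3.11], [-2.88, 2.88]. Speed limits (rad/s): [2.39, 2.39, 3.01, 3.14, 3.14, 3.14].

### API

Orientations are given as a unit quaternion [w, x, y, z].
In Python, from rig import sense, eyes, finish_job gives the robot as it stands.
- The arm moves only by the shell command python3 -m jog 'ROWS' [FORCE]. ROWS is JSON, a list of rows, each a list of 7 numbers: the shift along the tool's x, y, z in m, then the turn, a rotation vector about the tool's x, y, z in rad, then the finger opening in m, from 0 to 0.0854. In form: [[dx, dy, dz, rx, ry, rz, gripper], ...]. A call has 1 to 5 rows; each row shifts and turns the commanded pose from where the row before left it, along the tool's axes as they then stand; what a row does not reach is not made up. A row lasts 1/10 s, in which the tool goes at most 50 mm and 8.59 degrees, less where a joint would pass 70% of its speed; a pose out of reach is approached as far as the arm can. A call is refused whole if a number of a shift passes 0.05 or a number of a turn 0.15, either way. A call with a gripper value outside its range is refused whole. The fingers move at their own pace and stop on an object; FORCE is the grip in N (left out, the last holds). Time passes only in rows, so rows that do not move let the fingers close. It gives the time, the measured TCP pose, the force, the opening and the grip force at its end, in the units of the state.
- sense(): the state, without advancing time (a new reading comes with each control period).
- eyes.capture(name): name is "scene" or "top" or "wrist"; returns the picture (480x640x3 uint8, red, green, blue); there is no depth.
- eyes.calibration(name): a dict with "fx", "fy", "cx", "cy" (pixels), "cam_to_world" (4x4, takes a point from camera to world coordinates); the wrist camera has in their place "mount" (4x4, takes a point from camera to tool coordinates, whose origin is the TCP and whose axes are the flange's). Camera axes: x right, y down, z forward; pixel columns grow to the right and rows downward; lengths in mm; the calibration is good to about 2 mm. A picture is of the moment at which its call begins: read the wrist's pose just before it. calibration takes no time and is no camera call.
- finish_job(): hands the job in; it is judged then, once.
The state is a dict: "time_s": time; "joints": joint angles; "dq": joint speeds; "tau": joint torques, N m; "eef_pos": TCP position; "ee_rot": TCP orientation; "force": force on the tool from outside, world axes, zero at the start; "wrist_torque": the same for the moment, N m; "grip_width": opening from 0.0 (shut) to 1.0 (fully open); "grip_force": force on a finger pad.
Only numpy, scipy, OpenCV 4.12 (cv2) and the standard library are available. Lean on these libraries where they do the work, as an engineer would, in place of code of your own. Each camera call takes 0.05 s, during which the arm holds its last target. There are 200 camera calls.

## Working session

There is one attempt and no reset: what is moved stays moved. The work goes in short steps, Python scripts to look and compute and a shell command to move; the robot and the scene stay as the last step left them, time stands still between calls to the robot, and variables do not carry over. Pictures are saved under pics/ and viewed, at most 10 in all, crops included, and the job is handed in when it is done.

```bash
mkdir -p pics; cat > h.py <<'E'
import numpy as np, cv2
from rig import sense, eyes, finish_job
from scipy.spatial.transform import Rotation as R
def snap(n,f,crop=None,s=1):
    im=eyes.capture(n)[:,:,::-1]; np.save('pics/'+f+'.npy',im)
    if crop: im=im[crop[1]:crop[3],crop[0]:crop[2]]
    cv2.imwrite('pics/'+f+'.png',cv2.resize(im,None,fx=s,fy=s,interpolation=cv2.INTER_CUBIC))
def rot():
    q=sense()['ee_rot']; return R.from_quat([q[1],q[2],q[3],q[0]])
def px(n,u,v,z):
    c=eyes.calibration(n); T=np.array(c['cam_to_world']) if n!='wrist' else None
    if T is None:
        T=np.eye(4);T[:3,:3]=rot().as_matrix();T[:3,3]=sense()['eef_pos'];T=T@np.array(c['mount'])
    d=T[:3,:3]@[(u-c['cx'])/c['fx'],(v-c['cy'])/c['fy'],1]; o=T[:3,3]
    return (o+d*(z-o[2])/d[2]).round(1)
E
python3 - <<'E'
from h import *
snap('top','top0'); snap('scene','sc0')
s=sense();print(s)
print(rot().as_matrix().round(3)); 
for n in('top','scene','wrist'):print(eyes.calibration(n))
E
```

```text
{'time_s': 0.1, 'joints': array([-1.53738709e+00,  3.13397738e-01,  1.49836333e+00,  2.15231305e-05,
        1.33101011e+00, -2.23400466e-01]), 'dq': array([ 0.00110589, -0.00175083, -0.0027945 , -0.00202434, -0.00102175,
        0.0005923 ]), 'tau': array([ 1.85313358e-03, -4.12900507e+01, -2.60145843e+01, -1.72503619e-04,
        3.06525108e-03, -1.43566984e-05]), 'eef_pos': array([ 133.33354461, -507.55978849,  241.78957418]), 'ee_rot': array([-5.85614544e-04,  9.91767574e-01,  1.28049728e-01,  6.62982544e-05]), 'force': array([ 0.46743449, -0.01536596,  0.0135831 ]), 'wrist_torque': array([ 0.01252555, -0.00560044, -0.04262039]), 'grip_force': 0.0, 'grip_width': 1.0018537143312987}
[[ 0.967  0.254 -0.   ]
 [ 0.254 -0.967  0.001]
 [ 0.    -0.001 -1.   ]]
{'fx': 624.0862724150207, 'fy': 624.0862724150207, 'cx': 315.60455323875846, 'cy': 241.52186751375973, 'cam_to_world': array([[-2.51254419e-02, -9.97837034e-01,  6.07450935e-02,
         4.44109171e+02],
       [-9.99638458e-01,  2.56598197e-02,  8.03291732e-03,
        -2.25869099e+01],
       [-9.57425054e-03, -6.05213010e-02, -
[... 343 characters left out ...]
94684250e-01,  5.78852111e-02, -8.51618787e-02,
         5.68535053e+01],
       [-1.83051072e-02, -7.14466087e-01, -6.99430579e-01,
         7.57052256e+02],
       [ 0.00000000e+00,  0.00000000e+00,  0.00000000e+00,
         1.00000000e+00]])}
{'fx': 342.91525228235156, 'fy': 342.91525228235156, 'cx': 313.1394907159288, 'cy': 243.54986662405724, 'mount': array([[-3.48083212e-04, -9.61595703e-01, -2.74469640e-01,
         6.84401928e+01],
       [ 9.99999508e-01, -7.96766090e-05, -9.89057865e-04,
         6.85284626e-01],
       [ 9.29204982e-04, -2.74469849e-01,  9.61595257e-01,
        -1.31260880e+02],
       [ 0.00000000e+00,  0.00000000e+00,  0.00000000e+00,
         1.00000000e+00]])}
```

View pics/top0.png

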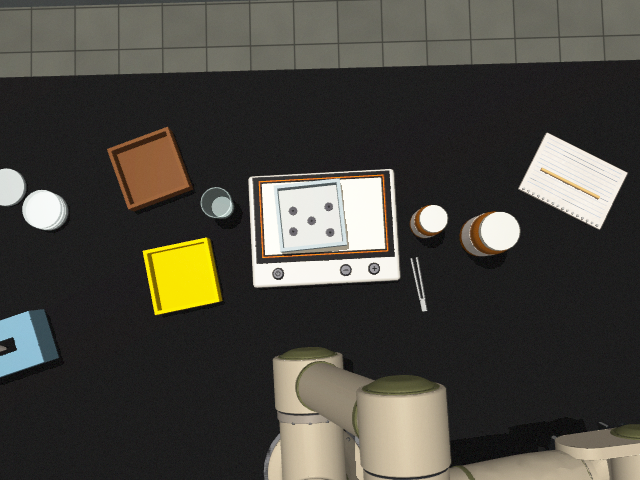

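View pics/sc0.png

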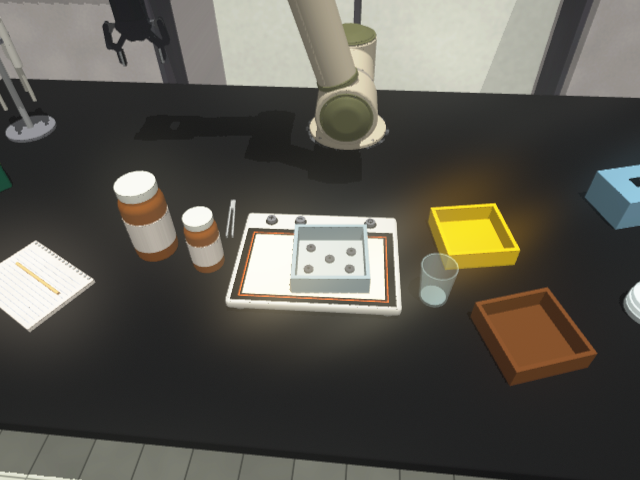

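The target corner is the left one: the beaker is at top (217,204), on +y. The keys are at about (278,273), (346,270) and (374,268), and the frosted tray is centred near (312,216).

```bash
python3 - <<'E'
from h import *
im=np.load('pics/top0.npy')[160:300,190:410]
cv2.imwrite('pics/c.png',cv2.resize(im,None,fx=3.6,fy=3.6,interpolation=cv2.INTER_CUBIC))
for n,u,v in(('pow',278,273),('minus',346,270),('plus',374,268)):print(n,px('top',u,v,48))
for n,u,v in(('pow',370.5,223),('minus',300.5,220),('plus',271.5,219)):print(n,px('scene',u,v,48))
print('beaker',px('top',217,203,90))
E
```

```text
pow [461.1  76.3  48. ]
minus [464.  -78.7  48. ]
plus [ 466.9 -142.5   48. ]
pow [466.1  79.8  48. ]
minus [468.9 -74.6  48. ]
plus [ 470.9 -139.5   48. ]
beaker [619.8 206.1  90. ]
```

View pics/c.png

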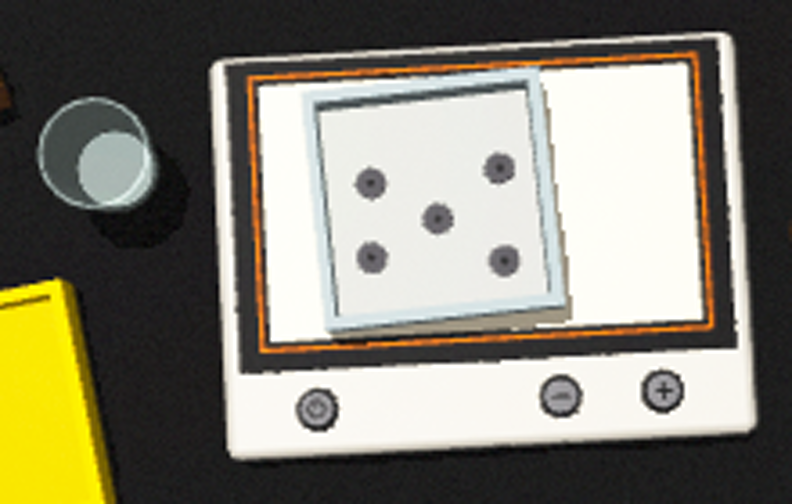

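Tray corners in the crop: (303,93), (541,68), (566,305) and (328,330). The keys are clear, so I'm computing the tray pose and the approach rows.

```bash
cat >> h.py <<'E'
def plan(p,Rt,n,g):
    """rows to world point p (mm), rotation Rt, in n equal steps"""
    r=rot(); p0=np.array(sense()['eef_pos']); w=(r.inv()*Rt).as_rotvec()/n; d=(np.array(p)-p0)/n/1000; out=[]
    for i in range(n):
        v=r.inv().apply(d); out.append([*v.round(4),*w.round(3),g]); r=r*R.from_rotvec(w)
    for i in range(0,n,5):print(str([[float(f'{x:.4g}')+0. for x in q] for q in out[i:i+5]]).replace(' ',''))
def down(a): # tool x at world angle a (deg), pointing down
    a=np.radians(a); x=[np.cos(a),np.sin(a),0]; z=[0,0,-1]
    return R.from_matrix(np.array([x,np.cross(z,x),z]).T)
E
python3 - <<'E'
from h import *
C=[px('top',190+u/3.6,160+v/3.6,83) for u,v in((303,93),(541,68),(566,305),(328,330))]
C=np.array(C);print(C,C.mean(0)); x=(C[0]+C[1]-C[2]-C[3])/2; y=(C[0]+C[3]-C[1]-C[2])/2
print(np.linalg.norm(x),np.linalg.norm(y),np.degrees(np.arctan2(x[1],x[0])),np.degrees(np.arctan2(-y[0],y[1])))
for u,v in((318,409),(561,396),(663,391)):print(px('top',190+u/3.6,160+v/3.6,48))
a=np.degrees(np.arctan2(x[1],x[0])); print(C.mean(0)+x/np.linalg.norm(x)*71)
plan([464,78,100],down(90+a),16,0)
E
```

```text
[[656.   78.3  83. ]
 [667.8 -70.2  83. ]
 [519.6 -81.6  83. ]
 [507.9  66.   83. ]] [587.825  -1.875  83.   ]
148.6231644125504 148.51553790765465 4.573152694534327 4.53777250790663
[459.7  75.6  48. ]
[464.  -78.3  48. ]
[ 465.5 -142.9   48. ]
[658.59896072   3.78596142  83.        ]
[[0.0293,-0.0301,0.0089,0.0,0.0,-0.087,0.0],[0.0318,-0.0275,0.0089,0.0,0.0,-0.087,0.0],[0.0341,-0.0246,0.0089,0.0,0.0,-0.087,0.0],[0.0361,-0.0216,0.0089,0.0,0.0,-0.087,0.0],[0.0378,-0.0183,0.0089,0.0,0.0,-0.087,0.0]]
[[0.0393,-0.015,0.0089,0.0,0.0,-0.087,0.0],[0.0404,-0.0115,0.0089,0.0,0.0,-0.087,0.0],[0.0413,-0.0079,0.0089,0.0,0.0,-0.087,0.0],[0.0418,-0.0043,0.0089,0.0,0.0,-0.087,0.0],[0.042,-0.0007,0.0089,0.0,0.0,-0.087,0.0]]
[[0.0419,0.003,0.0089,0.0,0.0,-0.087,0.0],[0.0415,0.0066,0.0089,0.0,0.0,-0.087,0.0],[0.0408,0.0102,0.0089,0.0,0.0,-0.087,0.0],[0.0397,0.0137,0.0089,0.0,0.0,-0.087,0.0],[0.0384,0.0171,0.0089,0.0,0.0,-0.087,0.0]]
[[0.0367,0.0204,0.0089,0.0,0.0,-0.087,0.0]]
```

```bash
python3 -m jog '[[0.029,-0.030,0.009,0,0,-0.087,0],[0.032,-0.0275,0.009,0,0,-0.087,0],[0.034,-0.0245,0.009,0,0,-0.087,0],[0.036,-0.0215,0.009,0,0,-0.087,0],[0.038,-0.018,0.009,0,0,-0.087,0]]'
python3 -m jog '[[0.039,-0.015,0.009,0,0,-0.087,0],[0.040,-0.0115,0.009,0,0,-0.087,0],[0.041,-0.008,0.009,0,0,-0.087,0],[0.042,-0.004,0.009,0,0,-0.087,0],[0.042,-0.0005,0.009,0,0,-0.087,0]]'
python3 -m jog '[[0.042,0.003,0.009,0,0,-0.087,0],[0.0415,0.0065,0.009,0,0,-0.087,0],[0.041,0.010,0.009,0,0,-0.087,0],[0.040,0.014,0.009,0,0,-0.087,0],[0.038,0.017,0.009,0,0,-0.087,0]]'
python3 -m jog '[[0.037,0.020,0.006,0,0,-0.087,0],[0,0,0,0,0,0,0],[0,0,0,0,0,0,0]]'
python3 - <<'E'
from h import *
snap('wrist','w1')
plan([464,78,64],down(94.5),2,0)
E
```

```text
time_s: 0.6
eef_pos: [237.4, -323.7, 196.8]
ee_rot: [-0.0, 0.94, 0.34, 0.0]
force: [0.0, -0.4, 0.8]
grip_width: 0.144
grip_force: 0.0
time_s: 1.1
eef_pos: [340.6, -141.6, 152.0]
ee_rot: [0.0, 0.845, 0.535, 0.0]
force: [0.5, -0.1, -0.4]
grip_width: -0.0
grip_force: 0.0
time_s: 1.6
eef_pos: [444.2, 41.7, 106.8]
ee_rot: [-0.0, 0.709, 0.705, -0.0]
force: [0.8, -0.6, 0.1]
grip_width: 0.002
grip_force: 0.0
time_s: 1.9
eef_pos: [463.7, 77.1, 100.9]
ee_rot: [-0.0, 0.679, 0.735, -0.0]
force: [-0.6, -0.4, -0.3]
grip_width: 0.005
grip_force: 0.0
[[0.0008,0.0003,0.0186,0.0,0.0,-0.001,0.0],[0.0008,0.0003,0.0186,0.0,0.0,-0.001,0.0]]
```

View pics/w1.png

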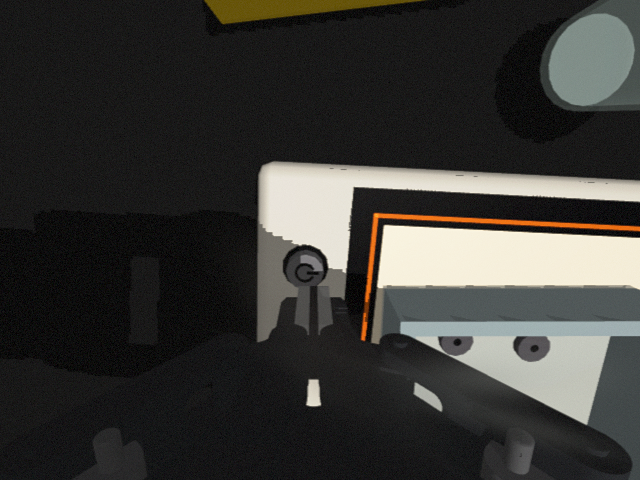

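The wrist view shows the power key centred near (305,267), just ahead of the closed fingertips at (313,290).

```bash
python3 - <<'E'
from h import *
print(px('wrist',305,267,48))
E
python3 -m jog '[[0.0015,-0.001,0.018,0,0,0,0],[0.0,-0.001,0.018,0,0,0,0],[0,0,0,0,0,0,0]]'
```

```text
[457.7  78.3  48. ]
time_s: 2.25
eef_pos: [460.5, 77.0, 64.0]
ee_rot: [-0.001, 0.68, 0.733, -0.001]
force: [-0.8, 0.6, -0.0]
grip_width: 0.003
grip_force: 0.0
```

```bash
python3 -m jog '[[0,0,0.003,0,0,0,0],[0,0,0.003,0,0,0,0],[0,0,0.003,0,0,0,0],[0,0,0.002,0,0,0,0],[0,0,0.0,0,0,0,0]]'
```

```text
time_s: 2.75
eef_pos: [462.3, 77.8, 54.5]
ee_rot: [0.0, 0.679, 0.734, 0.0]
force: [1.0, -2.8, 2.7]
grip_width: -0.001
grip_force: 1.5
```

```bash
python3 -m jog '[[0,0,0.001,0,0,0,0],[0,0,0.0,0,0,0,0]]'; python3 -m jog '[[0,0,0.001,0,0,0,0],[0,0,0.0,0,0,0,0]]'; python3 -m jog '[[0,0,0.001,0,0,0,0],[0,0,0.0,0,0,0,0]]'
```

```text
time_s: 2.95
eef_pos: [462.3, 77.9, 53.5]
ee_rot: [0.0, 0.679, 0.734, 0.0]
force: [0.8, -2.6, 3.4]
grip_width: 0.002
grip_force: 1.8
time_s: 3.15
eef_pos: [462.3, 78.0, 52.9]
ee_rot: [0.0, 0.679, 0.734, 0.0]
force: [-0.9, -1.8, 10.4]
grip_width: -0.0
grip_force: 4.9
time_s: 3.35
eef_pos: [462.4, 78.0, 52.7]
ee_rot: [0.001, 0.679, 0.734, 0.0]
force: [-4.6, -3.1, 21.1]
grip_width: -0.001
grip_force: 10.4
```

```bash
python3 -m jog '[[0,0,-0.015,0,0,0,0],[0,0,-0.02,0,0,0,0],[0,0,0,0,0,0,0]]'
python3 - <<'E'
from h import *
snap('top','top1',(190,160,410,300),3.6)
plan([467,-141,80],down(94.5),6,0)
E
```

```text
time_s: 3.65
eef_pos: [462.6, 78.3, 87.7]
ee_rot: [0.001, 0.679, 0.734, 0.001]
force: [-0.7, 0.1, -1.0]
grip_width: -0.002
grip_force: 0.0
[[-0.0365,-0.002,0.0011,0.0,0.0,0.0,0.0],[-0.0365,-0.002,0.0011,0.0,0.0,0.0,0.0],[-0.0365,-0.002,0.0011,0.0,0.0,0.0,0.0],[-0.0365,-0.002,0.0011,0.0,0.0,0.0,0.0],[-0.0365,-0.002,0.0011,0.0,0.0,0.0,0.0]]
[[-0.0365,-0.002,0.0011,0.0,0.0,0.0,0.0]]
```

View pics/top1.png

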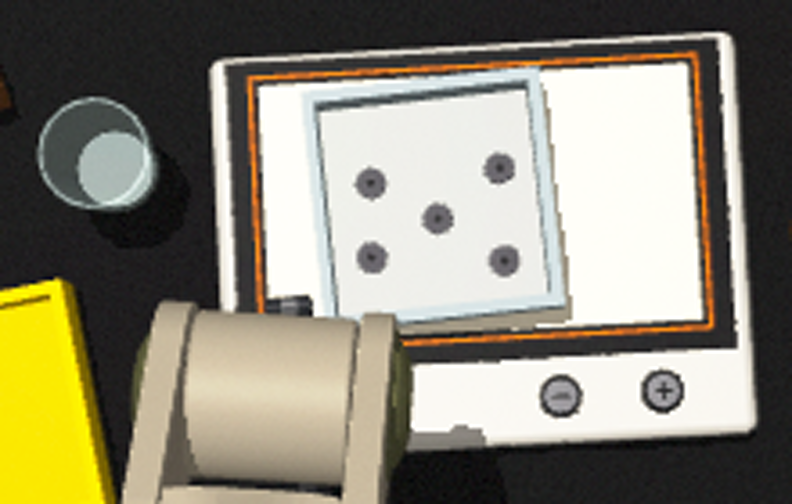

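The tray hasn't moved. The arm covers the power key, and the light change isn't visible here. The force rise at z=53 showed the key bottomed.

```bash
python3 -m jog '[[-0.0365,-0.002,0.001,0,0,0,0],[-0.0365,-0.002,0.001,0,0,0,0],[-0.0365,-0.002,0.001,0,0,0,0],[-0.0365,-0.002,0.001,0,0,0,0],[-0.0365,-0.002,0.001,0,0,0,0]]'
python3 -m jog '[[-0.0365,-0.002,0.001,0,0,0,0],[0,0,0,0,0,0,0],[0,0,0,0,0,0,0]]'
python3 - <<'E'
from h import *
snap('wrist','w2',(200,180,460,360),3)
E
```

```text
time_s: 4.2
eef_pos: [465.4, -105.7, 80.0]
ee_rot: [-0.001, 0.679, 0.734, -0.0]
force: [0.9, -1.5, -0.4]
grip_width: 0.0
grip_force: 0.0
time_s: 4.5
eef_pos: [466.3, -141.1, 79.1]
ee_rot: [-0.001, 0.68, 0.734, -0.0]
force: [0.6, 1.1, -0.6]
grip_width: -0.002
grip_force: 0.0
```

View pics/w2.png

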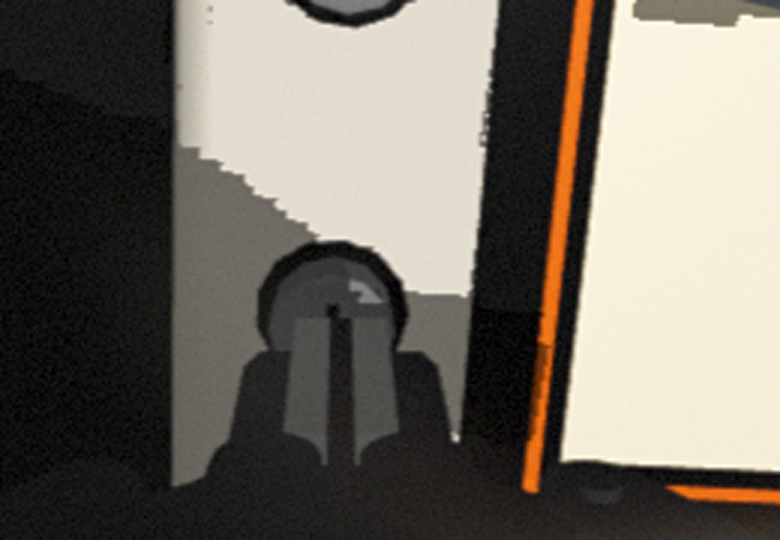

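The plus key, at crop (333,305), lies just below the fingertips and within about 3 mm of them. The minus key is well away at the top. I'm pressing plus.

```bash
python3 -m jog '[[0,-0.001,0.008,0,0,0,0],[0,0,0.008,0,0,0,0],[0,0,0.003,0,0,0,0],[0,0,0.003,0,0,0,0],[0,0,0.003,0,0,0,0]]'
python3 -m jog '[[0,0,0.002,0,0,0,0],[0,0,0.0,0,0,0,0]]'; python3 -m jog '[[0,0,0.001,0,0,0,0],[0,0,0.0,0,0,0,0]]'
```

```text
time_s: 5.05
eef_pos: [466.0, -141.0, 55.1]
ee_rot: [-0.0, 0.679, 0.734, 0.0]
force: [-0.9, 1.2, 2.9]
grip_width: -0.003
grip_force: 1.4
time_s: 5.25
eef_pos: [466.0, -141.2, 53.3]
ee_rot: [-0.0, 0.679, 0.734, 0.0]
force: [-0.5, 3.3, 3.4]
grip_width: -0.001
grip_force: 1.8
time_s: 5.45
eef_pos: [466.1, -141.3, 52.9]
ee_rot: [0.0, 0.679, 0.734, 0.0]
force: [-2.7, 4.5, 9.7]
grip_width: -0.003
grip_force: 4.7
```

```bash
python3 -m jog '[[0,0,-0.03,0,0,0,0],[0,0,-0.045,0,0,0,0],[0,0,-0.01,0,0,0,0],[0,0,0,0,0,0,0.032]]'
python3 - <<'E'
from h import *
plan([661,4,135],down(94.5),6,0.032)
E
```

```text
time_s: 5.85
eef_pos: [466.7, -141.9, 138.6]
ee_rot: [0.002, 0.679, 0.734, 0.0]
force: [-1.0, 1.1, 0.1]
grip_width: 0.154
grip_force: 0.0
[[0.0217,0.0342,0.0007,0.001,0.0,0.0,0.032],[0.0217,0.0342,0.0007,0.001,0.0,0.0,0.032],[0.0217,0.0342,0.0006,0.001,0.0,0.0,0.032],[0.0217,0.0342,0.0006,0.001,0.0,0.0,0.032],[0.0217,0.0342,0.0006,0.001,0.0,0.0,0.032]]
[[0.0217,0.0342,0.0006,0.001,0.0,0.0,0.032]]
```

```bash
python3 -m jog '[[0.0217,0.034,0.0005,0,0,0,0.032],[0.0217,0.034,0.0005,0,0,0,0.032],[0.0217,0.034,0.0005,0,0,0,0.032],[0.0217,0.034,0.0005,0,0,0,0.032],[0.0217,0.034,0.0005,0,0,0,0.032]]'
python3 -m jog '[[0.0217,0.034,0.0005,0,0,0,0.032],[0,0,0,0,0,0,0.032],[0,0,0,0,0,0,0.032]]'
python3 - <<'E'
from h import *
snap('wrist','w3')
E
```

```text
time_s: 6.35
eef_pos: [627.6, -18.7, 132.5]
ee_rot: [-0.001, 0.679, 0.734, -0.001]
force: [0.2, -0.7, 0.7]
grip_width: 0.372
grip_force: 0.0
time_s: 6.65
eef_pos: [658.7, 4.7, 131.8]
ee_rot: [-0.001, 0.679, 0.734, -0.001]
force: [0.3, -0.1, -0.2]
grip_width: 0.372
grip_force: 0.0
```

View pics/w3.png

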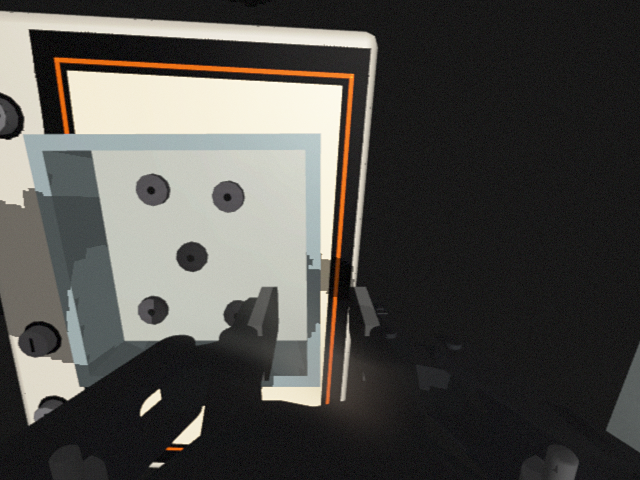

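Far wall top runs vertically at u 306–321 (mid 313.5), between the fingers at 276 and 355. The nearest discs are at (228,196) and (238,312).

```bash
python3 - <<'E'
from h import *
print(px('wrist',313.5,145,83),px('wrist',313.5,270,83),px('wrist',313.5,380,83),px('wrist',228,196,49),px('wrist',238,312,49), px('wrist',320,135,83),px('wrist',321,385,83))
f=rot().inv().apply(px('wrist',313.5,270,83)-sense()['eef_pos']);print(f)
E
```

```text
[652.  73.  83.] [657.2   5.9  83. ] [662.9 -66.2  83. ] [600.9  38.3  49. ] [608.6 -41.5  49. ] [654.9  78.1  83. ] [667.8 -69.5  83. ]
[ 1.96027858 -0.94057901 49.52972021]
```

```bash
python3 -m jog '[[0,-0.001,0.025,0,0,0,0.032],[0,0,0.025,0,0,0,0.032],[0,0,0.012,0,0,0,0.032],[0,0,0.008,0,0,0,0.032],[0,0,0,0,0,0,0.032]]' 80
python3 -m jog '[[0,0,0,0,0,0,0.02],[0,0,0,0,0,0,0.012],[0,0,0,0,0,0,0],[0,0,0,0,0,0,0],[0,0,0,0,0,0,0]]' 80
```

```text
time_s: 7.2
eef_pos: [657.9, 3.9, 63.8]
ee_rot: [-0.0, 0.679, 0.734, -0.0]
force: [-0.6, -0.2, -0.5]
grip_width: 0.376
grip_force: 0.0
time_s: 7.7
eef_pos: [658.8, 4.2, 65.5]
ee_rot: [0.001, 0.679, 0.734, 0.0]
force: [-1.7, -1.4, 6.0]
grip_width: 0.082
grip_force: 79.0
```

```bash
python3 -m jog '[[0,0,-0.004,0,0,0,0],[0,0,-0.01,0,0,0,0],[0,0,-0.018,0,0,0,0],[0,0,-0.02,0,0,0,0],[0,0,-0.02,0,0,0,0]]' 
python3 -m jog '[[0,0,-0.018,0,0,0,0],[0,0,-0.01,0,0,0,0],[0,0,-0.004,0,0,0,0],[0,0,0,0,0,0,0]]'
python3 - <<'E'
from h import *
a=np.radians(4.5);tx=np.array([np.cos(a),np.sin(a),0]);ty=np.array([-tx[1],tx[0],0])
d=(ty-tx)/2**.5; ax=np.cross([0,0,1],d)
print(rot().inv().apply(ax*np.radians(31)).round(3))
plan([640,-5,168],R.from_rotvec(ax*np.radians(31))*down(94.5),12,0)
snap('scene','sc2',(200,120,460,340),3)
E
```

```text
time_s: 8.2
eef_pos: [658.1, 4.4, 137.2]
ee_rot: [-0.0, 0.679, 0.734, -0.0]
force: [0.2, 0.4, -3.1]
grip_width: 0.078
grip_force: 78.2
time_s: 8.6
eef_pos: [658.2, 4.3, 168.2]
ee_rot: [-0.0, 0.679, 0.734, 0.0]
force: [-0.2, -1.6, -3.9]
grip_width: 0.076
grip_force: 78.2
[-0.383 -0.382 -0.   ]
[[-0.0007,-0.0016,0.0,-0.032,-0.032,0.0,0.0],[-0.0007,-0.0016,0.0,-0.032,-0.032,0.0,0.0],[-0.0007,-0.0016,0.0,-0.032,-0.032,0.0,0.0],[-0.0007,-0.0016,-0.0001,-0.032,-0.032,0.0,0.0],[-0.0007,-0.0016,-0.0001,-0.032,-0.032,0.0,0.0]]
[[-0.0007,-0.0016,-0.0001,-0.032,-0.032,0.0,0.0],[-0.0007,-0.0016,-0.0002,-0.032,-0.032,0.0,0.0],[-0.0007,-0.0016,-0.0002,-0.032,-0.032,0.0,0.0],[-0.0007,-0.0016,-0.0002,-0.032,-0.032,0.0,0.0],[-0.0007,-0.0015,-0.0002,-0.032,-0.032,0.0,0.0]]
[[-0.0007,-0.0015,-0.0003,-0.032,-0.032,0.0,0.0],[-0.0007,-0.0015,-0.0003,-0.032,-0.032,0.0,0.0]]
```

View pics/sc2.png

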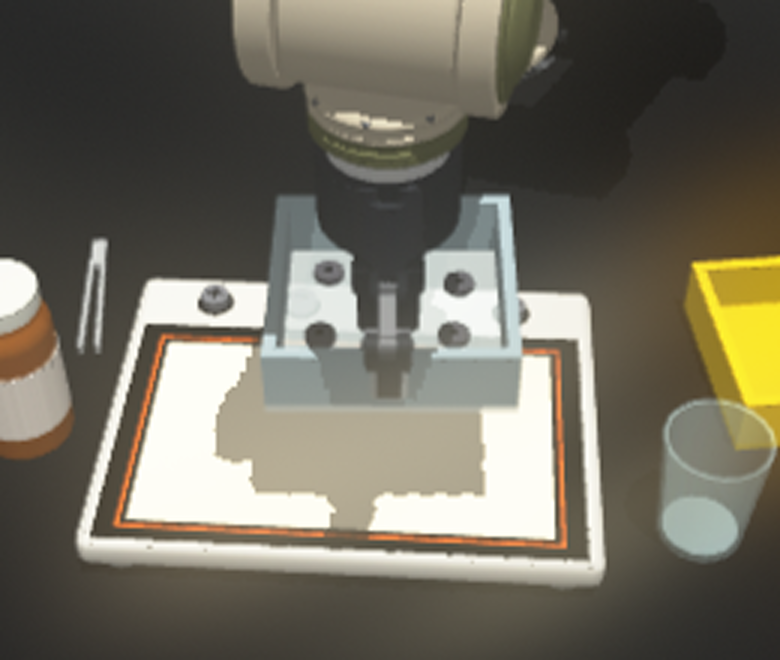

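The tray is held level above the plate with its discs inside. I'm tilting it now.

```bash
python3 -m jog '[[0,0,0,-0.016,-0.016,0,0],[0,0,0,-0.032,-0.032,0,0],[0,0,0,-0.032,-0.032,0,0],[0,0,0,-0.032,-0.032,0,0],[0,0,0,-0.032,-0.032,0,0]]' 
python3 -m jog '[[0,0,0,-0.032,-0.032,0,0],[0,0,0,-0.032,-0.032,0,0],[0,0,0,-0.032,-0.032,0,0],[0,0,0,-0.032,-0.032,0,0],[0,0,0,-0.032,-0.032,0,0]]'
python3 -m jog '[[0,0,0,-0.032,-0.032,0,0],[0,0,0,-0.032,-0.032,0,0],[0,0,0,-0.016,-0.016,0,0],[0,0,0,0,0,0,0],[0,0,0,0,0,0,0]]'
python3 -m jog '[[0,0,0,0,0,0,0],[0,0,0,0,0,0,0],[0,0,0,0,0,0,0],[0,0,0,0,0,0,0],[0,0,0,0,0,0,0]]'
python3 - <<'E'
from h import *
snap('scene','sc3',(220,90,480,310),3); snap('wrist','w4')
E
```

```text
time_s: 9.15
eef_pos: [657.9, 4.5, 167.5]
ee_rot: [0.102, 0.675, 0.73, 0.004]
force: [0.9, -0.8, -2.4]
grip_width: 0.074
grip_force: 78.2
time_s: 9.65
eef_pos: [657.8, 4.6, 167.5]
ee_rot: [0.214, 0.663, 0.717, 0.008]
force: [0.4, 0.2, -3.7]
grip_width: 0.074
grip_force: 78.3
time_s: 10.15
eef_pos: [658.0, 4.5, 167.9]
ee_rot: [0.267, 0.654, 0.707, 0.01]
force: [-0.5, 0.4, -3.5]
grip_width: 0.079
grip_force: 78.3
time_s: 10.65
eef_pos: [658.3, 4.3, 168.3]
ee_rot: [0.268, 0.654, 0.707, 0.01]
force: [0.3, -0.4, -3.3]
grip_width: 0.077
grip_force: 78.4
```

View pics/sc3.png

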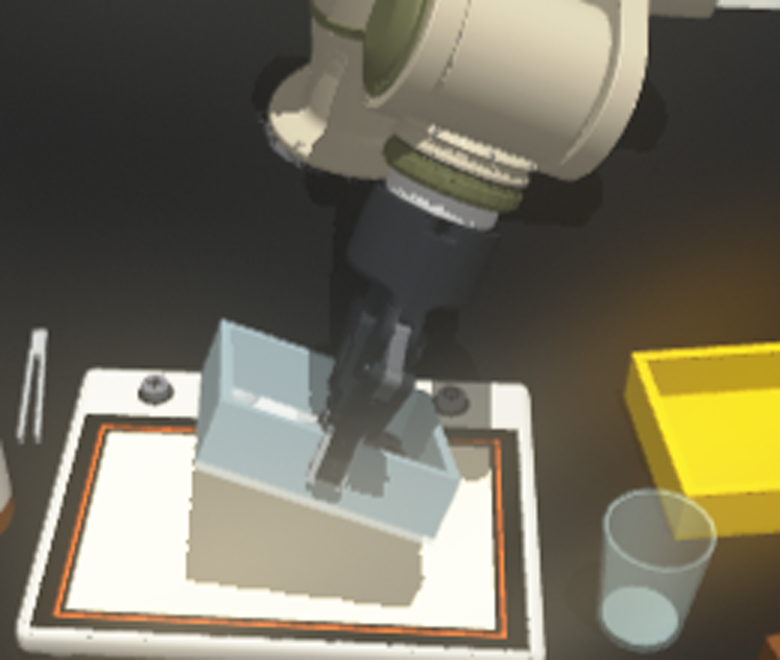

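View pics/w4.png

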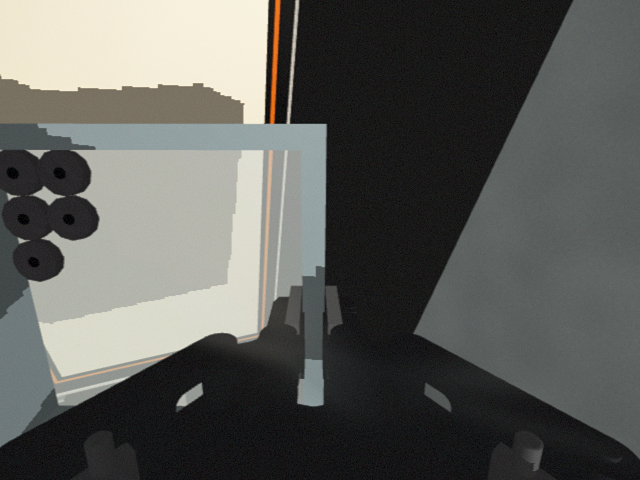

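All five discs are packed in the left key-side corner, at wrist pixels (13–72, 172–262). I'll check that nothing is still moving, then hand in.

```bash
python3 -m jog '[[0,0,0,0,0,0,0],[0,0,0,0,0,0,0],[0,0,0,0,0,0,0],[0,0,0,0,0,0,0],[0,0,0,0,0,0,0]]'
python3 - <<'E'
from h import *
a=np.load('pics/w4.npy').astype(int);b=eyes.capture('wrist')[:,:,::-1].astype(int)
m=(abs(a-b).max(2)>60).sum(); print(m)
if m<250: print(finish_job())
E
```

```text
time_s: 11.25
eef_pos: [658.3, 4.3, 168.3]
ee_rot: [0.268, 0.654, 0.707, 0.01]
force: [0.6, -0.8, -3.2]
grip_width: 0.08
grip_force: 78.3
0
the job is handed in; nothing more can be done
None
```

I pressed the power key and then the plus key to the bottom without touching minus, and handed the job in at about 11 s with the tray held steady at about 31° over the plate and all five discs in the left (beaker-side) key corner; I judged the presses by force and travel, because the images didn't show the light change.

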